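# Load the colony counter and discard the rejected plate

### The job

Two culture plates wait on the worktop in front of the low, sloped colony counter. Slide the plate without a mark up the sloping front of the counter until it drops into the round viewing recess and sits flat in it, and slide the plate marked with a red dot, the contaminated reject, through the open side of the red discard tray until the whole plate lies flat inside. Keep both plates lid side up, never put the reject on the counter's recess, and leave the other things on the worktop where they are.

Things in the scene. Friction and masses are not known exactly. Their poses are not given: they have to be found in the camera images.
- plain_plate: the good culture plate: closed clear round dish with cream agar, no mark; 90 mm across, 17 mm high, about 35 g; too wide for most grippers, so it is pushed at its rim; origin at the centre of its underside, z up through the lid. Loose on the worktop
- marked_plate: the reject: the same kind of dish, 90 mm across and 17 mm high, with a red dot 24 mm across on its lid; origin at the centre of its underside, z up through the lid. Loose on the worktop
- counter: colony counter, fixed white wedge 200 mm wide (y) with a smooth plane panel that starts flush with the worktop at the nose and rises at 12 degrees (0.209 rad) over 150 mm, then a rear housing 62 mm deep and 56 mm high with display and keys; origin on the worktop at the middle of the nose edge, x horizontal, pointing from the nose to the rear (the way a plate is pushed on), z up
- stage: the round viewing recess in the counter's panel: 94.5 mm across, 5 mm deep, gridded floor parallel to the panel; a black rubber bumper stands about 5 mm above the panel round its upper side and stops the plate. Origin at the centre of the recess floor, 84 mm behind the nose edge and 13 mm above the worktop; z is square to the slope, x points up the slope
- tray: red discard tray, fixed: floor 3 mm thick, open on one side, where a bevel 20 mm long leads up from the worktop; walls 24 mm high on the other three sides; clear width between the side walls 124 mm, back wall 132 mm behind the mouth edge. Origin on the worktop at the middle of the mouth edge, x horizontal, pointing into the tray, z up
- forceps: steel forceps, 14x127x8 mm, lying left of the counter; to be left alone; origin at the centre of its underside
- slide_stack: banded stack of glass slides, 27x76x12 mm, left of the counter; to be left alone; origin at the centre of its underside
- tube_cradle: white V-shaped tube cradle, 30x60x18 mm, left of the counter; to be left alone; origin at the centre of its underside
- marker_pen: white marker pen with black cap, 17x135x16 mm, lying right of the counter; to be left alone; origin at the centre of its underside
- wipe_pack: teal box of lens wipes, 62x115x82 mm, right of the counter; to be left alone; origin at the centre of its underside
- lab_timer: small white bench timer, 44x64x56 mm, at the far left; to be left alone; origin at the centre of its underside

How it is judged:
By the outcome, as a careful person would: the job done as asked, in the order asked, and still so for the second after the job is handed in, with the robot touching nothing.
It also fails if it takes over 72 s, if anything falls off the work surface, if the arm or the gripper's body presses on something with over 40 N, if the wrist force passes 120 N, or if a joint passes its speed limit or range.

### The arm

A 6-joint arm with a two-finger parallel gripper is mounted at the origin on a cart in front of the work surface, level with it; the furniture and walls round the work are solid. World frame = base frame: x ahead of the robot, y to its left, z up, the work surface at z = 0. Lengths are in m, angles in rad, forces in N, time in s.
With the tool pointing down it reaches from about 0.25 to 0.725 m from the base axis. Payload 4 kg.
Tool frame: the origin (TCP) lies at the very end of the fingers, on their centre line; the grasp point (between the pads) lies 19 mm behind it; x points along the fingers, z is the direction in which the jaws open and shut, and the axes are right-handed (so a half turn about x gives the same grasp; the last joint's range is limited). The gripper opens to 85 mm and grips with 20 to 120 N. Pads are 22 mm wide; open, the fingers measure 114 mm over their backs; the gripper's body (76 mm by 85 mm) begins 54 mm behind the grasp point. The pads swing forward as they close: fully open they stand 13 mm farther back than shut.
Start: joints at [0, 0.241, 0.005, 1.335, 0, 1.571], TCP at [0.5, -0, 0.231] pointing down, gripper open.
Joint ranges: [-2.72, 2.72], [-1.05, 1.87], [-1.09, 1.28], [-1.99, 2.15], [-1.42, 1.44], [-3.14, 3.14]. Speed limits (rad/s): [2.79, 2.79, 3.14, 3.14, 3.14, 3.14].

### API

Orientations are given as a unit quaternion [x, y, z, w].
In Python, from workcell import bot gives the robot as it stands.
- The arm moves only by the tool apply_moves, never from a script. Its argument "targets" is one flat list of numbers, 7 for each row, row after row: the shift along the tool's x, y, z in units of 25 cm (1.0 is 25 cm), then the turn, a rotation vector about the tool's x, y, z in units of 0.5 rad (1.0 is 0.5 rad), then the opening, from 0 (shut) to 1 (fully open). In form: [tx, ty, tz, wx, wy, wz, claw, tx, ty, tz, wx, wy, wz, claw, ...]. A call has 1 to 12 rows; each row is the pose to reach, as a shift and turn from the pose commanded when the call began, along the tool's axes at that moment; what a row does not reach only later rows make up. A row lasts 1/12 s, in which the tool goes at most 41.7 mm and 7.16 degrees, less where a joint would pass 70% of its speed; a pose out of reach is approached as far as the arm can. A call with a number of a shift or a turn outside -1 to 1 is refused whole. A call with a gripper value outside its range is refused whole. The fingers move at their own pace and stop on an object; the grip force is fixed at half the most. Time passes only in rows, so rows that repeat a pose let the fingers close. It gives the time, the measured TCP pose, the force and the opening at its end, in the units of the state.
- bot.get_obs(): the state, without advancing time (a new reading comes with each control period).
- bot.camera(name): name is "scene" or "top"; returns (picture, depth): 400x640x3 uint8, red, green, blue; 400x640 float32, m along the optical axis (not along the pixel's ray), 0 where there is no reading.
- bot.camera_params(name): a dict with "fx", "fy", "cx", "cy" (pixels), "T" (4x4, takes a point from camera to world coordinates). Camera axes: x right, y up, looking along -z (the intrinsics and any distortion apply to the point x, -y, -z); pixel columns grow to the right and rows downward; lengths in m; the calibration is good to about 2 mm. A picture is of the moment at which its call begins. camera_params takes no time and is no camera call.
- bot.job_done(): hands the job in, once; it reports no verdict.
The state is a dict: "clock": time; "joint_pos": joint angles; "joint_vel": joint speeds; "tau": joint torques, N m; "eef_pos": TCP position; "tool_rot": TCP orientation; "ft_force": force on the tool from outside, world axes, zero at the start; "ft_torque": the same for the moment, N m; "grip_width": finger opening in m.
Only numpy, scipy, OpenCV 4.12 (cv2) and the standard library are available. Lean on these libraries where they do the work, as an engineer would, in place of code of your own. Each camera call takes 0.05 s, during which the arm holds its last target.

## Working session

There is one attempt and no reset: what is moved stays moved. The work goes in short steps, Python scripts to look and compute and a tool call to move; the robot and the scene stay as the last step left them, time stands still between calls to the robot, and variables do not carry over. Pictures are saved under pics/ and viewed, and the job is handed in when it is done.

Besides the shell and the picture viewer there is one more tool, called as name(argument=value, ...) on one line, values as JSON. apply_moves: Moves the arm, as the interface text tells. Its arguments: {"type":"object","properties":{"targets":{"type":"array"}},"required":["targets"]}

```bash
mkdir -p pics; ls; python3 - <<'E'
from workcell import bot
import cv2,numpy as np
o=bot.get_obs();print(o)
for n in("scene","top"):
    p,d=bot.camera(n);np.savez(f'{n}0.npz',p=p,d=d,**{k:v for k,v in bot.camera_params(n).items()})
    print(n,bot.camera_params(n))
    cv2.imwrite(f'pics/{n}0.png',p[:,:,::-1])
E
```

```text
pics
{'clock': 0.0, 'joint_pos': array([-2.88229793e-05,  2.41400431e-01,  3.72133086e-03,  1.33519971e+00,
       -5.53680136e-06,  1.57078612e+00]), 'joint_vel': array([-0.00102526, -0.00098212,  0.00075178,  0.0007398 , -0.00097913,
        0.00093459]), 'tau': array([ 5.50268451e-04, -3.72315860e+01,  2.52406776e+01,  1.67737965e-02,
        2.29149265e-05,  1.14679995e-05]), 'eef_pos': array([ 4.99366386e-01, -1.60736462e-05,  2.30418121e-01]), 'tool_rot': array([ 4.63775037e-06,  7.07842667e-01, -8.52412406e-06,  7.06370129e-01]), 'ft_force': array([-0.45543367,  1.04295105,  0.44342604]), 'ft_torque': array([ 0.05761439, -0.02065489, -0.01268519]), 'grip_width': 0.08525459967954115}
scene {'fx': 372.3636009445166, 'fy': 372.3636009445166, 'cx': 319.3663381789793, 'cy': 201.6751864640956, 'T': array([[ 0.87236629,  0.34160715, -0.34968788,  0.19243045],
       [-0.48846341,  0.63766346, -0.59564151, -0.525063  ],
       [ 0.01950779,  0.69042731,  0.7231387 ,  0.83704363],
       [ 0.        ,  0.        ,  0.        ,  1.        ]])}
top {'fx': 487.0087800155427, 'fy': 487.0087800155427, 'cx': 317.41907340419857, 'cy': 202.5485444873662, 'T': array([[-0.02880093,  0.99180106, -0.12450367,  0.41077759],
       [-0.99956793, -0.02784462,  0.00941465,  0.11130198],
       [ 0.0058707 ,  0.12472102,  0.99217448,  1.30505015],
       [ 0.        ,  0.        ,  0.        ,  1.        ]])}
```

View pics/scene0.png

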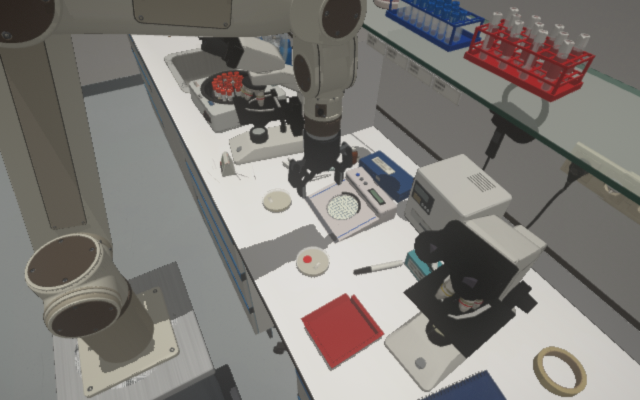

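View pics/top0.png

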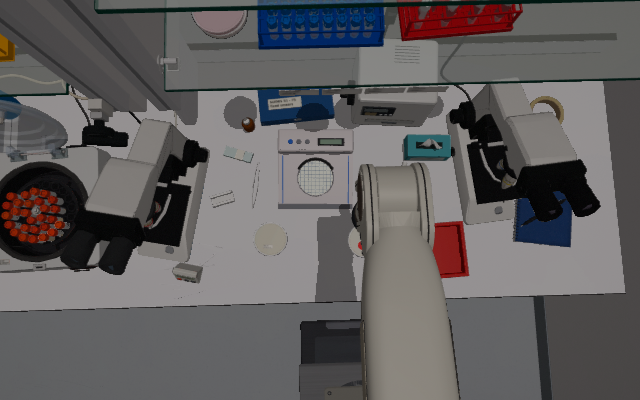

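```bash
cat > h.py <<'E'
import numpy as np,cv2
def load(n):
    z=np.load(n);return z
def w(z,u,v,zz=None):
    """pixel->world; if zz given intersect plane z=zz else depth"""
    T=z['T'];r=np.array([(u-z['cx'])/z['fx'],-(v-z['cy'])/z['fy'],-1.0])
    if zz is None: return T[:3,:3]@(r*z['d'][int(round(v)),int(round(u))])+T[:3,3]
    d=T[:3,:3]@r;return T[:3,3]+d*(zz-T[2,3])/d[2]
def proj(z,P):
    T=z['T'];c=T[:3,:3].T@(np.array(P)-T[:3,3]);return z['cx']+z['fx']*c[0]/-c[2], z['cy']-z['fy']*c[1]/-c[2]
def crop(z,u0,v0,u1,v1,s,out):
    cv2.imwrite(out,cv2.resize(z['p'][v0:v1,u0:u1,::-1],None,fx=s,fy=s,interpolation=cv2.INTER_CUBIC))
E
python3 - <<'E'
from h import *
s=load('scene0.npz');t=load('top0.npz')
crop(s,220,150,420,370,2.7,'pics/s0c.png' );crop(t,160,110,480,310,2.5,'pics/t0c.png')
E
```

```text
(no output)
```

View pics/s0c.png

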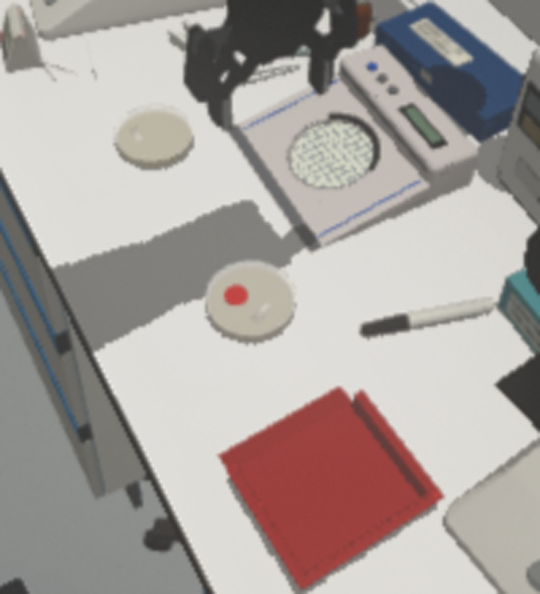

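View pics/t0c.png

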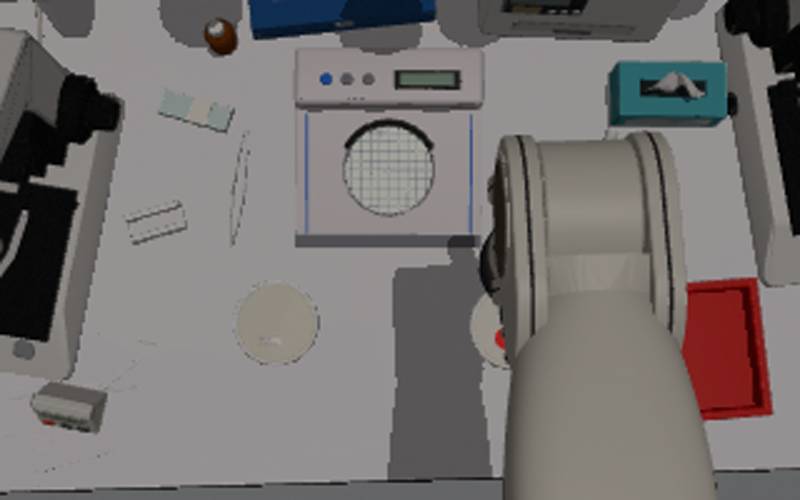

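```bash
python3 - <<'E'
from h import *
s=load('scene0.npz');t=load('top0.npz')
T=lambda u,v:(160+u/2.5-.3,110+v/2.5-.3)
S=lambda u,v:(220+u/2.7-.3,150+v/2.7-.3)
np.set_printoptions(precision=4,suppress=True)
for n,z,c,zz in [('plain T L',t,T(233,323),.014),('plain T R',t,T(319,323),.014),('plain T top',t,T(276,281),.017),('plain T bot',t,T(276,365),.012),
 ('plain S L',s,S(115,137),.012),('plain S R',s,S(193,137),.012),('pS top',s,S(154,105),.017),('pS bot',s,S(154,168),.0),
 ('mark S L',s,S(206,302),.012),('mark S R',s,S(295,302),.012),('mS top',s,S(250,261),.017),('mS bot',s,S(250,343),.0),
 ('dotS',s,S(236,295),.017),('mark T L',t,T(470,327),.014),
 ('tray mouth near',s,S(221,458),.0),('tray mouth far S',s,S(338,388),.024),('tray far right',s,S(441,495),.024),('tray near right',s,S(305,590),0),
 ('tray T far right',t,T(756,279),.024),('tray T near right',t,T(772,413),.024),('tray T near',t,T(706,418),.024),('tray T inner back far',t,T(748,290),.003),('inner back near',t,T(760,408),.003),
 ('ctr nose L',t,T(295,246),0),('ctr nose R',t,T(482,246),0),('rec L',t,T(343,170),.018),('rec R',t,T(435,170),.018),('rec bot',t,T(389,215),.01),('recess c',t,T(389,170),.015),('rear L',t,T(295,48),.056),('rear R',t,T(484,48),.056),
 ('ctr nose R S',s,S(317,248),0),('nose L S',s,S(237,125),0)]:
    print(n,w(z,*c,zz),w(z,*c))
E
```

```text
plain T L [0.4807 0.2724 0.014 ] [0.4805 0.272  0.0177]
plain T R [0.4781 0.1815 0.014 ] [0.4787 0.1821 0.0034]
plain T top [0.5237 0.226  0.017 ] [0.5241 0.2263 0.0131]
plain T bot [0.4353 0.2279 0.012 ] [ 0.4355  0.2291 -0.001 ]
plain S L [0.4399 0.2416 0.012 ] [0.439  0.2389 0.0149]
plain S R [0.5177 0.1999 0.012 ] [0.5166 0.1975 0.0148]
pS top [0.4987 0.2632 0.017 ] [0.4974 0.26   0.0204]
pS bot [0.4628 0.1879 0.    ] [ 0.4634  0.1895 -0.0019]
mark S L [ 0.4295 -0.0078  0.012 ] [ 0.4282 -0.0106  0.0165]
mark S R [ 0.5064 -0.0495  0.012 ] [ 0.504  -0.0531  0.0183]
mS top [0.4895 0.0123 0.017 ] [0.4894 0.0121 0.0173]
mS bot [ 0.4488 -0.0628  0.    ] [ 0.4498 -0.0612 -0.003 ]
dotS [ 0.4576 -0.0176  0.017 ] [ 0.4571 -0.0185  0.0185]
mark T L [0.4693 0.0218 0.014 ] [0.4692 0.022  0.0162]
tray mouth near [ 0.3701 -0.1541  0.    ] [ 0.3702 -0.1541 -0.0002]
tray mouth far S [ 0.489  -0.1558  0.024 ] [ 0.498  -0.1446 -0.0007]
tray far right [ 0.5117 -0.2827  0.024 ] [ 0.5112 -0.2831  0.0253]
tray near right [ 0.3775 -0.2872  0.    ] [ 0.3774 -0.2874  0.0006]
tray T far right [ 0.5109 -0.2
[... 176 characters left out ...]
y T inner back far [ 0.5009 -0.2787  0.003 ] [ 0.4996 -0.2729  0.0224]
inner back near [ 0.3754 -0.2833  0.003 ] [ 0.3759 -0.277   0.024 ]
ctr nose L [0.5625 0.2064 0.    ] [0.5621 0.2061 0.0034]
ctr nose R [0.5568 0.0047 0.    ] [0.5566 0.0048 0.0013]
rec L [0.6409 0.1521 0.018 ] [0.6409 0.1521 0.0182]
rec R [0.6382 0.0535 0.018 ] [0.638  0.0536 0.0188]
rec bot [0.592  0.1042 0.01  ] [0.5925 0.1041 0.006 ]
recess c [0.6401 0.1028 0.015 ] [0.6407 0.1028 0.0114]
rear L [0.7659 0.1984 0.056 ] [ 0.782   0.2023 -0.0008]
rear R [ 0.7605 -0.0007  0.056 ] [ 0.7764 -0.0058 -0.0008]
ctr nose R S [ 0.5653  0.0049 -0.    ] [ 0.5657  0.0055 -0.0009]
nose L S [0.5762 0.2037 0.    ] [0.5741 0.1997 0.0046]
```

```bash
python3 - <<'E'
from h import *
s=load('scene0.npz');t=load('top0.npz')
crop(t,160,210,300,310,5.5,'pics/t0d.png');crop(s,200,130,330,220,6,'pics/s0d.png')
for u,v in[(222,246),(210,255),(200,262),(190,272),(185,265),(175,295)]:print(u,v,w(t,u,v))
print('pen',w(s,356,271),w(s,402,262))
E
```

```text
222 246 [0.46484481 0.35649588 0.00135756]
210 255 [0.44177076 0.38729519 0.0068128 ]
200 262 [ 0.42421575  0.41569687 -0.00176079]
190 272 [0.39912983 0.42861712 0.05167566]
185 265 [0.41732985 0.44956632 0.02067958]
175 295 [0.33988983 0.4803627  0.00189703]
pen [ 0.55345042 -0.10875636  0.01217434] [ 0.6746203  -0.14564762  0.01616743]
```

View pics/t0d.png

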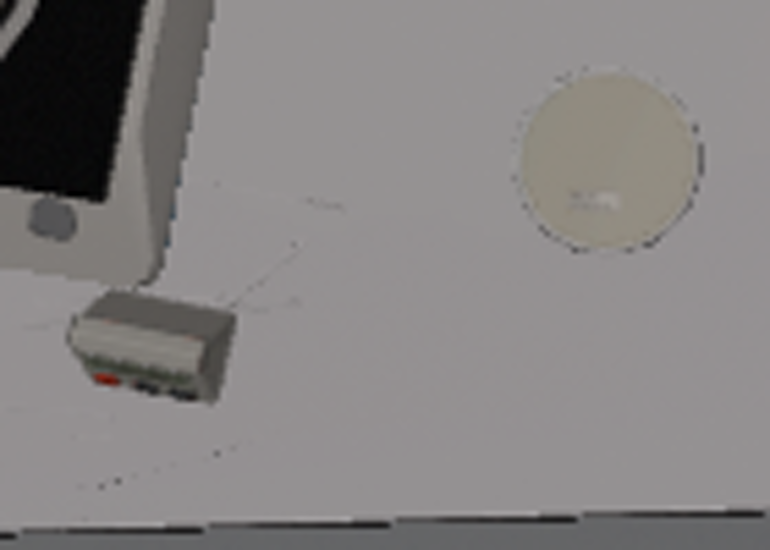

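View pics/s0d.png

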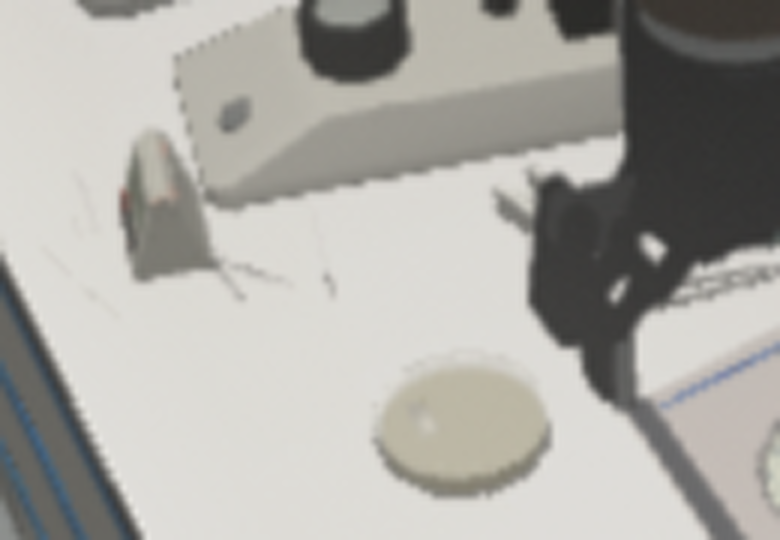

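apply_moves(targets=[0.1, 0.15, -0.02, 0, 0, 0, 0.55, 0.2, 0.3, -0.04, 0, 0, 0, 0.55, 0.3, 0.45, -0.06, 0, 0, 0, 0.55, 0.4, 0.6, -0.08, 0, 0, 0, 0.55, 0.4, 0.75, -0.08, 0, 0, 0, 0.55, 0.4, 0.9, -0.08, 0, 0, 0, 0.55, 0.4, 1.0, -0.08, 0, 0, 0, 0.55, 0.4, 1.0, -0.08, 0, 0, 0, 0.55])

```text
clock: 0.77
eef_pos: [0.4794, 0.2553, 0.1304]
tool_rot: [-0.002, 0.707, 0.003, 0.707]
ft_force: [0.4, 0.5, 0.3]
grip_width: 0.0471
```

apply_moves(targets=[0, 0.1, 0, 0, 0, 0, 0.55, 0, 0.22, 0, 0, 0, 0, 0.55, 0.12, 0.22, 0, 0, 0, 0, 0.55, 0.24, 0.22, 0, 0, 0, 0, 0.55, 0.36, 0.22, 0, 0, 0, 0, 0.55, 0.44, 0.22, 0, 0, 0, 0, 0.55, 0.44, 0.22, 0, 0, 0, 0, 0.55])

```text
clock: 1.35
eef_pos: [0.4761, 0.302, 0.0161]
tool_rot: [-0.002, 0.71, -0.002, 0.704]
ft_force: [-0.4, -0.8, -0.6]
grip_width: 0.0472
```

```bash
python3 - <<'E'
from workcell import bot
from h import *
print(bot.get_obs()['eef_pos'],bot.get_obs()['ft_force'])
for n in("scene","top"):
    p,d=bot.camera(n);np.savez(f'{n}1.npz',p=p,d=d,**bot.camera_params(n))
s=load('scene1.npz');t=load('top1.npz')
crop(s,200,100,330,220,6,'pics/s1.png');crop(t,200,130,480,310,2.8,'pics/t1.png')
E
```

```text
[0.47610906 0.30197212 0.01607724] [-0.41496308 -0.789726   -0.63737989]
```

View pics/s1.png

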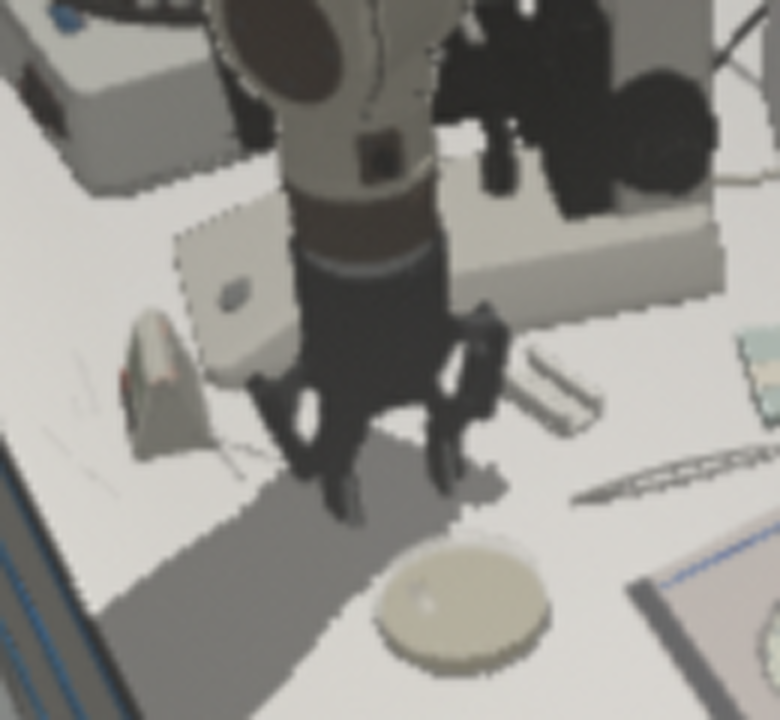

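View pics/t1.png

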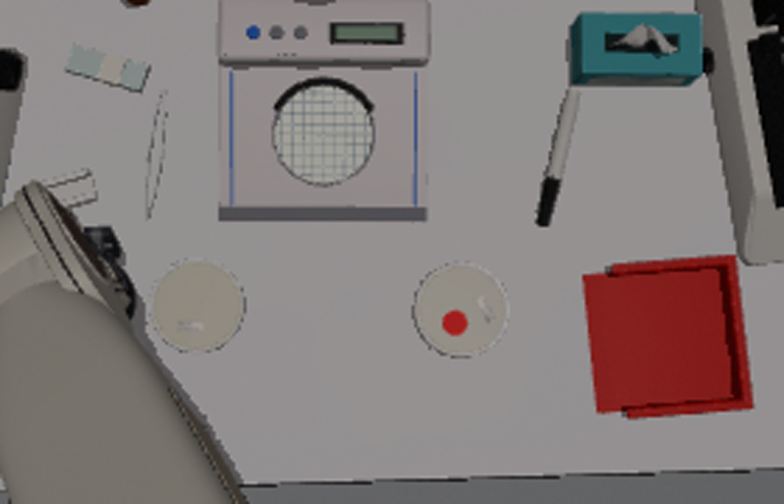

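```bash
python3 - <<'E'
from h import *
t=load('top1.npz')
np.set_printoptions(precision=4,suppress=True)
T=lambda u,v:(200+u/2.8-.32,130+v/2.8-.32)
for n,c,zz in [('plain L',(150,306),.014),('plain R',(246,306),.012),('pt',(198,259),.012),('pb',(198,353),.012),
('m L',(413,309),.012),('mR',(508,309),.012),('mt',(460,261),.012),('mb',(460,357),.012),
('tm far',(583,275),0),('tm near',(598,412),0),('wall far start',(606,275),.003),('near start',(627,408),.003),('back far in',(727,267),.003),('back near in',(740,402),.003),
('noseL',(219,220),0),('noseR',(427,220),0),('recL',(272,133),.018),('recR',(375,133),.018),('rect',(323,78),.028),('recb',(323,186),.008),
('band L',(219,207),0.003),('hL',(219,66),.03),('hR',(429,66),.03)]:
    print(n,w(t,*T(*c),zz),w(t,*T(*c)))
for x in np.arange(.53,.74,.01):
    u,v=proj(t,(x,.14,.0)); print(w(t,u,v)[[0,2]],end=' ')
E
```

```text
plain L [0.4805 0.2715 0.014 ] [0.48   0.2704 0.023 ]
plain R [0.478 0.181 0.012] [ 0.4787  0.1817 -0.0009]
pt [0.5239 0.2256 0.012 ] [0.5234 0.2252 0.0174]
pb [0.4351 0.2271 0.012 ] [0.4353 0.2281 0.0006]
m L [0.4707 0.023  0.012 ] [0.4712 0.0222 0.0004]
mR [ 0.4681 -0.0669  0.012 ] [ 0.468  -0.0667  0.0139]
mt [ 0.515  -0.0233  0.012 ] [ 0.5148 -0.0231  0.0142]
mb [ 0.4243 -0.0196  0.012 ] [ 0.4242 -0.0192  0.016 ]
tm far [ 0.4991 -0.1421  0.    ] [ 0.4995 -0.1431 -0.0056]
tm near [ 0.3689 -0.1495  0.    ] [ 0.3689 -0.1494  0.0007]
wall far start [ 0.4983 -0.1635  0.003 ] [ 0.4981 -0.1628  0.0061]
near start [ 0.3719 -0.1766  0.003 ] [ 0.3724 -0.1732  0.0181]
back far in [ 0.5027 -0.28    0.003 ] [ 0.501  -0.2728  0.0268]
back near in [ 0.3744 -0.284   0.003 ] [ 0.375  -0.2781  0.0224]
noseL [0.562  0.2059 0.    ] [ 0.5622  0.206  -0.0014]
noseR [0.5564 0.0056 0.    ] [0.5564 0.0056 0.0003]
recL [0.6423 0.1523 0.018 ] [0.6424 0.1523 0.0179]
recR [0.6396 0.0537 0.018 ] [0.6391 0.0539 0.021 ]
rect [0.6925 0.1021 0.028 ] [0.6915 0.1021 0.0324]
recb [0.5912 0.1049 0.008 ] [0.5915 0.1049 0.0055]
band L [0.5743 0.2054 0.003 ] [0.5743 0.2054 0.0032]
hL [0.7064 0.2009 0.03  ] [ 0.7134  0.2031 -0.0002]
hR [0.7009 0.0006 0.03  ] [ 0.7076 -0.002   0.0008]
[0.5297 0.0028] [ 0.5401 -0.0006] [0.5499 0.0013] [0.5599 0.0005] [0.5696 0.0037] [0.5796 0.0027] [0.5892 0.0058] [0.5988 0.0082] [0.6085 0.0098] [0.6185 0.0097] [0.628  0.0117] [0.6382 0.0101] [0.6474 0.0143] [0.6566 0.0179] [0.6657 0.0216] [0.675  0.0241] [0.6845 0.0257] [0.6937 0.0282] [0.703  0.0305] [0.7062 0.0582] [0.7165 0.0552]
```

apply_moves(targets=[0.02, 0, 0, 0, 0, 0, 0.55, 0.02, 0, 0, 0, 0, 0, 0.55, 0.02, 0, 0, 0, 0, 0, 0.55])

```text
clock: 1.7
eef_pos: [0.4809, 0.3054, 0.0177]
tool_rot: [0.001, 0.706, 0.0, 0.708]
ft_force: [0.2, 0.0, -0.7]
grip_width: 0.0469
```

apply_moves(targets=[0.02, 0, 0, 0, 0, 0, 0.55, 0.04, -0.02, 0, 0, 0, 0, 0.55, 0.04, -0.05, 0, 0, 0, 0, 0.55, 0.04, -0.08, 0, 0, 0, 0, 0.55, 0.04, -0.11, 0, 0, 0, 0, 0.55, 0.04, -0.14, 0, 0, 0, 0, 0.55, 0.04, -0.17, 0, 0, 0, 0, 0.55, 0.04, -0.2, 0, 0, 0, 0, 0.55, 0.04, -0.23, 0, 0, 0, 0, 0.55, 0.04, -0.26, 0, 0, 0, 0, 0.55, 0.04, -0.29, 0, 0, 0, 0, 0.55, 0.04, -0.32, 0, 0, 0, 0, 0.55])

```text
clock: 2.7
eef_pos: [0.4801, 0.2243, 0.0064]
tool_rot: [0.0, 0.707, 0.0, 0.707]
ft_force: [0.9, 0.0, -0.2]
grip_width: 0.047
```

```bash
python3 - <<'E'
from workcell import bot
from h import *
print(bot.get_obs()['eef_pos'],bot.get_obs()['ft_force'])
for n in("scene",):
    p,d=bot.camera(n);np.savez(f'{n}2.npz',p=p,d=d,**bot.camera_params(n))
s=load('scene2.npz')
crop(s,200,100,330,220,6,'pics/s2.png')
E
```

```text
[0.48007401 0.22427952 0.00639189] [ 0.90473883  0.02552135 -0.18206083]
```

View pics/s2.png

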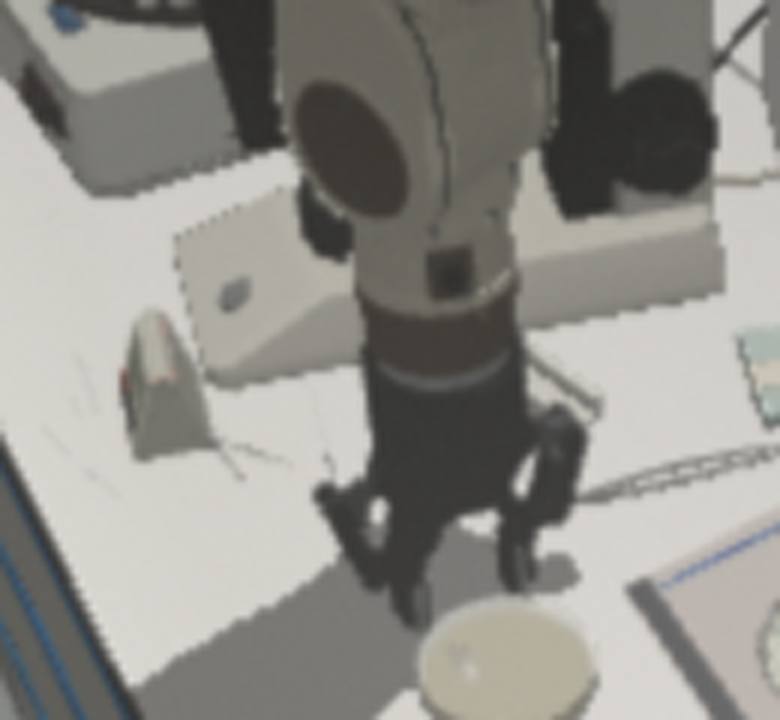

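apply_moves(targets=[0, -0.03, 0, 0, 0, 0, 0.55, 0, -0.06, 0, 0, 0, 0, 0.55, 0, -0.09, 0, 0, 0, 0, 0.55, 0, -0.12, 0, 0, 0, 0, 0.55, 0, -0.15, 0, 0, 0, 0, 0.55, 0, -0.18, 0, 0, 0, 0, 0.55, 0, -0.21, 0, 0, 0, 0, 0.55, 0, -0.24, 0, 0, 0, 0, 0.55, 0, -0.26, 0, 0, 0, 0, 0.55, 0, -0.272, 0, 0, 0, 0, 0.55, 0, -0.272, 0, 0, 0, 0, 0.55])

```text
clock: 3.67
eef_pos: [0.48, 0.1563, 0.0063]
tool_rot: [0.0, 0.707, -0.0, 0.707]
ft_force: [0.2, -0.4, 0.2]
grip_width: 0.0471
```

apply_moves(targets=[0, 0.05, 0, 0, 0, 0, 0.55, 0, 0.12, 0, 0, 0, 0, 0.55, -0.12, 0.12, 0, 0, 0, 0, 0.55, -0.24, 0.12, 0, 0, 0, 0, 0.55, -0.24, 0.12, 0, 0, 0, 0, 0.55])

```text
clock: 4.08
eef_pos: [0.4838, 0.1902, 0.0715]
tool_rot: [0.001, 0.704, 0.002, 0.71]
ft_force: [0.9, -0.2, 0.3]
grip_width: 0.0472
```

```bash
python3 - <<'E'
from workcell import bot
from h import *
o=bot.get_obs();print(o['eef_pos'],o['tool_rot'],o['joint_pos'])
for n in("scene",):
    p,d=bot.camera(n);np.savez(f'{n}3.npz',p=p,d=d,**bot.camera_params(n))
s=load('scene3.npz')
crop(s,200,130,400,290,4,'pics/s3.png')
E
```

```text
[0.48376466 0.19018565 0.07148442] [0.00076385 0.70391334 0.00205534 0.71028248] [ 3.74326857e-01  3.98321379e-01 -2.15843368e-01  9.46790520e-01
  4.26344863e-04  1.94329883e+00]
```

View pics/s3.png

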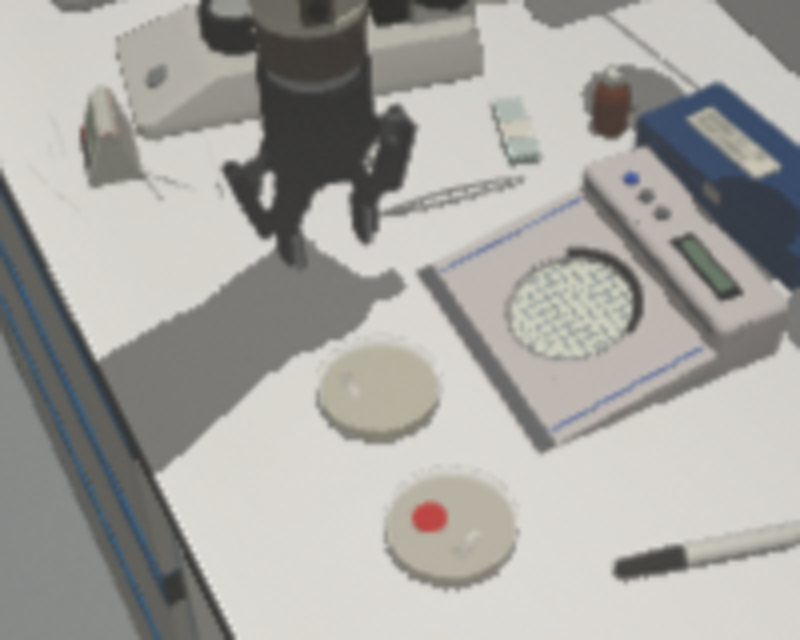

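```bash
python3 - <<'E'
from h import *
s=load('scene3.npz')
S=lambda u,v:(200+u/4-.37,130+v/4-.37)
for c in[(378,390),(451,527)]:print(w(s,*S(*c),.012))
# project circle outlines for candidates
for C,nm in[((.4795,.107),'p'),((.4695,-.022),'m')]:
    P=np.array([proj(s,(C[0]+.045*np.cos(a),C[1]+.045*np.sin(a),h)) for a in np.linspace(0,6.28,60) for h in(0,.017)])
    P=(P-[200,130]+.37)*4;print(nm,P.min(0),P.max(0))
E
```

```text
[0.47812921 0.10057502 0.012     ]
[ 0.46791755 -0.02802083  0.012     ]
p [312.64555006 332.17988786] [438.11532208 443.10932494]
m [380.96709136 460.67467449] [516.51819526 587.37060392]
```

apply_moves(targets=[0, -0.05, -0.05, -0.2, 0, 0, 0.55, 0, -0.12, -0.12, -0.4, 0, 0, 0.55, 0, -0.2, -0.2, -0.6, 0, 0, 0.55, 0, -0.28, -0.28, -0.8, 0, 0, 0.55, 0, -0.308, -0.302, -1, 0, 0, 0.55, 0, -0.308, -0.302, -1, 0, 0, 0.55])

```text
clock: 4.63
eef_pos: [0.4015, 0.1089, 0.0653]
tool_rot: [-0.175, 0.686, 0.175, 0.684]
ft_force: [-0.5, 0.7, -0.1]
grip_width: 0.0469
```

apply_moves(targets=[0, 0, 0, -0.25, 0, 0, 0.55, 0, 0, 0, -0.5, 0, 0, 0.55, 0, 0, 0, -0.75, 0, 0, 0.55, 0, 0, 0, -1, 0, 0, 0.55, 0, 0, 0, -1, 0, 0, 0.55])

```text
clock: 5.05
eef_pos: [0.4053, 0.1111, 0.066]
tool_rot: [-0.339, 0.62, 0.339, 0.621]
ft_force: [-0.2, 0.1, 0.0]
grip_width: 0.047
```

apply_moves(targets=[0, 0, 0, -0.25, 0, 0, 0.55, 0, 0, 0, -0.5, 0, 0, 0.55, 0, 0, 0, -0.75, 0, 0, 0.55, 0, 0, 0, -1, 0, 0, 0.55, 0, 0, 0, -1, 0, 0, 0.55])

```text
clock: 5.47
eef_pos: [0.4051, 0.1108, 0.0661]
tool_rot: [-0.481, 0.518, 0.482, 0.518]
ft_force: [-0.2, -0.3, 0.4]
grip_width: 0.0469
```

apply_moves(targets=[0, 0, 0, -0.04, 0, -0.2, 0.55, 0, 0, 0, -0.088, 0, -0.419, 0.55, 0, 0, 0, -0.088, 0, -0.419, 0.55, 0, 0, 0, -0.088, 0, -0.419, 0.55, 0, 0, 0, -0.088, 0, -0.419, 0.55])

```text
clock: 5.88
eef_pos: [0.406, 0.1108, 0.0672]
tool_rot: [-0.544, 0.454, 0.436, 0.555]
ft_force: [1.0, 0.0, -0.1]
grip_width: 0.0471
```

```bash
python3 - <<'E'
from workcell import bot
from scipy.spatial.transform import Rotation as R
o=bot.get_obs();print(o['clock'],o['eef_pos'],o['joint_pos']);print(R.from_quat(o['tool_rot']).as_matrix().round(3))
E
```

```text
5.8833 [0.40604988 0.11083163 0.06723368] [ 0.32006049  0.11244614 -0.65987023  0.60173184 -0.0743678   0.34228945]
[[ 0.208 -0.978  0.03 ]
 [-0.009  0.029  1.   ]
 [-0.978 -0.209 -0.003]]
```

apply_moves(targets=[0.08, 0.017, -0.005, 0, 0, 0, 0.55, 0.16, 0.034, -0.005, 0, 0, 0, 0.55, 0.231, 0.049, -0.005, 0, 0, 0, 0.55, 0.231, 0.049, -0.005, 0, 0, 0, 0.55, 0.239, 0.01, -0.005, 0, 0, 0, 0.55, 0.248, -0.029, -0.005, 0, 0, 0, 0.55, 0.256, -0.068, -0.005, 0, 0, 0, 0.55, 0.264, -0.107, -0.005, 0, 0, 0, 0.55, 0.273, -0.147, -0.005, 0, 0, 0, 0.55, 0.281, -0.186, -0.005, 0, 0, 0, 0.55, 0.289, -0.225, -0.005, 0, 0, 0, 0.55, 0.289, -0.225, -0.005, 0, 0, 0, 0.55])

```text
clock: 6.88
eef_pos: [0.4777, 0.1068, 0.0082]
tool_rot: [-0.545, 0.453, 0.435, 0.555]
ft_force: [0.7, 0.3, -1.0]
grip_width: 0.0473
```

```bash
python3 - <<'E'
from workcell import bot
from h import *
o=bot.get_obs();print(o['eef_pos'],o['ft_force'])
for n in("scene",):
    p,d=bot.camera(n);np.savez(f'{n}4.npz',p=p,d=d,**bot.camera_params(n))
s=load('scene4.npz')
crop(s,240,140,400,270,5,'pics/s4.png')
E
```

```text
[0.47773843 0.10682561 0.00818122] [ 0.72703264  0.30724526 -1.0343482 ]
```

View pics/s4.png

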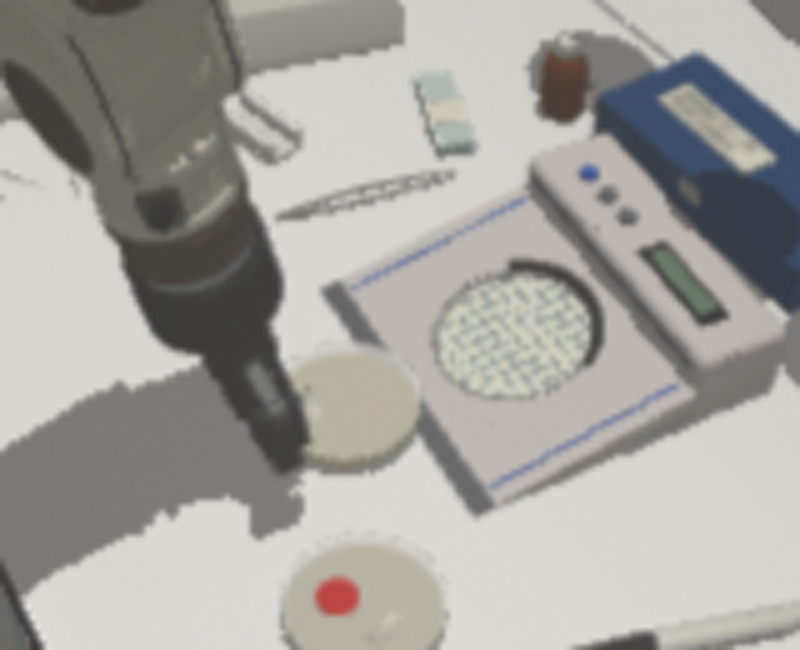

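apply_moves(targets=[0.008, -0.039, 0, 0, 0, 0, 0.55, 0.017, -0.078, 0, 0, 0, 0, 0.55, 0.025, -0.117, 0, 0, 0, 0, 0.55, 0.033, -0.156, 0, 0, 0, 0, 0.55, 0.042, -0.196, 0, 0, 0, 0, 0.55, 0.05, -0.235, 0, 0, 0, 0, 0.55, 0.058, -0.274, 0, 0, 0, 0, 0.55, 0.067, -0.313, 0, 0, 0, 0, 0.55, 0.073, -0.342, 0, 0, 0, 0, 0.55, 0.073, -0.37, 0, 0, 0, 0, 0.55, 0.073, -0.39, 0, 0, 0, 0, 0.55])

```text
clock: 7.85
eef_pos: [0.5746, 0.1038, 0.0098]
tool_rot: [-0.545, 0.453, 0.436, 0.554]
ft_force: [-0.3, 0.1, -0.2]
grip_width: 0.0469
```

```bash
python3 - <<'E'
from workcell import bot
from h import *
o=bot.get_obs();print(o['eef_pos'],o['ft_force'])
for n in("scene",'top'):
    p,d=bot.camera(n);np.savez(f'{n}5.npz',p=p,d=d,**bot.camera_params(n))
s=load('scene5.npz')
crop(s,260,140,400,250,5.5,'pics/s5.png')
crop(load('top5.npz'),260,110,380,220,5.5,'pics/t5.png')
E
```

```text
[0.57457319 0.10384281 0.00981201] [-0.32856607  0.05812872 -0.17956209]
```

View pics/s5.png

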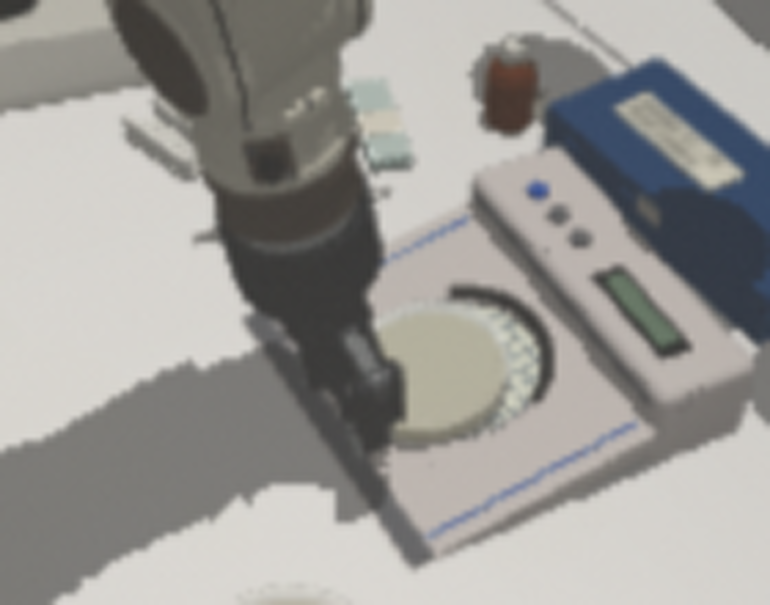

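View pics/t5.png

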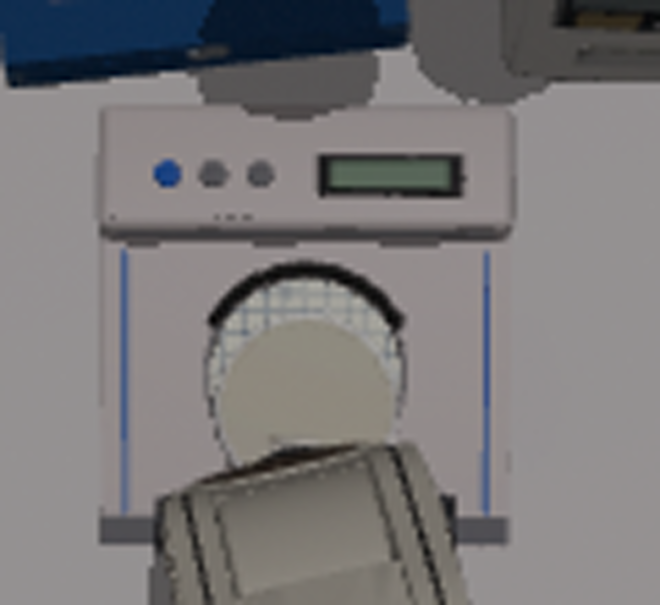

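apply_moves(targets=[0, -0.02, 0, 0, 0, 0, 0.55, 0, -0.04, 0, 0, 0, 0, 0.55, 0, -0.055, 0, 0, 0, 0, 0.55, 0, -0.07, 0, 0, 0, 0, 0.55, 0, -0.08, 0, 0, 0, 0, 0.55, 0, -0.08, 0, 0, 0, 0, 0.55])

```text
clock: 8.45
eef_pos: [0.5936, 0.1034, 0.0141]
tool_rot: [-0.545, 0.453, 0.436, 0.554]
ft_force: [0.2, 0.1, 0.8]
grip_width: 0.0472
```

```bash
python3 - <<'E'
from workcell import bot
from h import *
o=bot.get_obs();print(o['eef_pos'],o['ft_force'])
for n in("scene",'top'):
    p,d=bot.camera(n);np.savez(f'{n}6.npz',p=p,d=d,**bot.camera_params(n))
s=load('scene6.npz')
crop(s,260,140,400,250,5.5,'pics/s6.png')
crop(load('top6.npz'),260,110,380,220,5.5,'pics/t6.png')
E
```

```text
[0.59362316 0.1034122  0.01407881] [0.20156225 0.13973146 0.79392093]
```

View pics/s6.png

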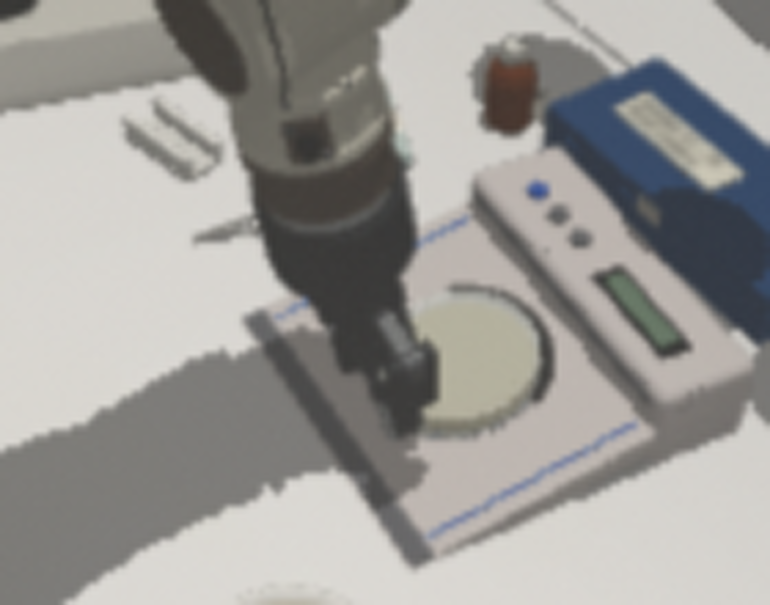

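View pics/t6.png

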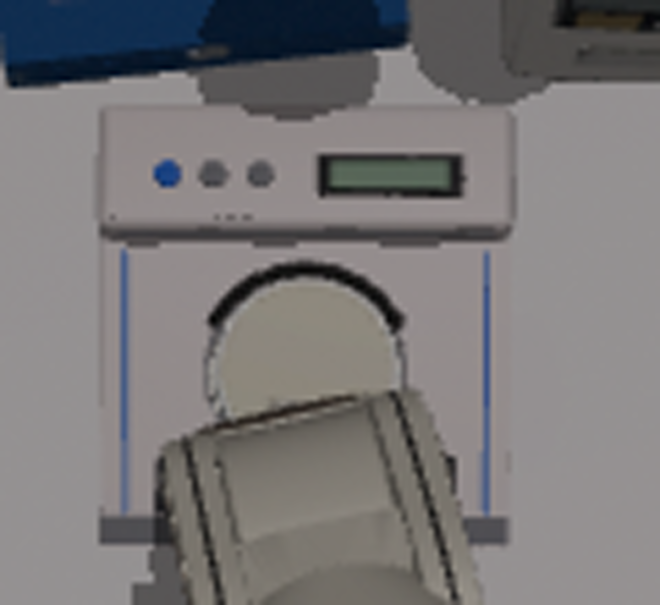

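apply_moves(targets=[0, -0.008, 0, 0, 0, 0, 0.55, 0, -0.016, 0, 0, 0, 0, 0.55, 0, -0.016, 0, 0, 0, 0, 0.55])

```text
clock: 8.8
eef_pos: [0.5947, 0.1032, 0.0136]
tool_rot: [-0.544, 0.455, 0.438, 0.553]
ft_force: [-4.4, -0.0, 2.2]
grip_width: 0.047
```

apply_moves(targets=[0, 0.05, 0, 0, 0, 0, 0.55, -0.02, 0.16, 0, 0, 0, 0, 0.55, -0.1, 0.3, 0, 0, 0, 0, 0.55, -0.2, 0.4, 0, 0, 0, 0, 0.55, -0.3, 0.5, 0, 0, 0, 0, 0.55, -0.3, 0.6, 0, 0, 0, 0, 0.55, -0.3, 0.7, 0, 0, 0, 0, 0.55, -0.3, 0.7, 0, 0, 0, 0, 0.55])

```text
clock: 9.47
eef_pos: [0.4043, 0.1075, 0.0503]
tool_rot: [-0.544, 0.455, 0.438, 0.552]
ft_force: [-0.7, -0.2, -0.5]
grip_width: 0.0473
```

```bash
python3 - <<'E'
from workcell import bot
from h import *
o=bot.get_obs();print(o['eef_pos'],o['ft_force'])
for n in("scene",'top'):
    p,d=bot.camera(n);np.savez(f'{n}7.npz',p=p,d=d,**bot.camera_params(n))
s=load('scene7.npz');t=load('top7.npz')
crop(s,260,140,400,250,5.5,'pics/s7.png')
crop(t,260,110,380,220,5.5,'pics/t7.png')
# plate lid plane
P=[]
for v in range(160,215):
    for u in range(295,340):
        q=w(t,u,v)
        if np.hypot(q[0]-.64,q[1]-.103)<.036:P.append(q)
P=np.array(P);print(len(P));A=np.c_[P[:,:2]-[.64,.103],np.ones(len(P))];c=np.linalg.lstsq(A,P[:,2],rcond=None)[0];print(c,np.std(P[:,2]-A@c))
E
```

```text
[0.40427603 0.10747694 0.05026211] [-0.72149699 -0.2060537  -0.50449076]
587
[ 0.20241149 -0.0024102   0.02913967] 0.0025819850656863
```

View pics/s7.png

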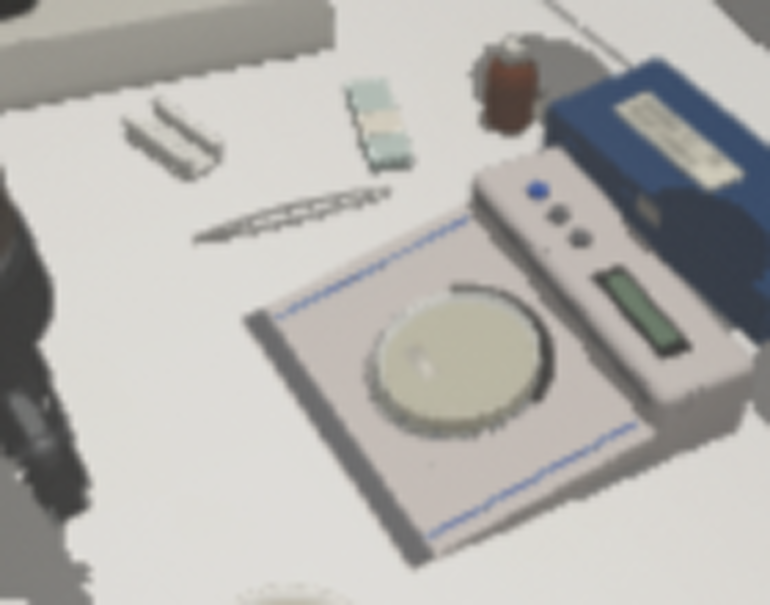

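View pics/t7.png

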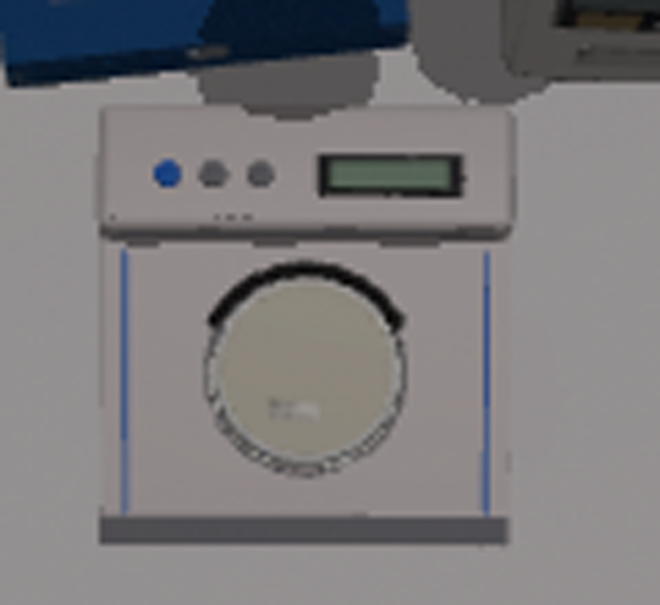

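apply_moves(targets=[-0.03, 0, 0, 0.04, 0, 0.21, 0.55, -0.05, 0, 0, 0.088, 0, 0.419, 0.55, -0.05, 0, 0, 0.088, 0, 0.419, 0.55, -0.05, 0, 0, 0.088, 0, 0.419, 0.55])

```text
clock: 9.9
eef_pos: [0.4116, 0.1089, 0.0643]
tool_rot: [-0.483, 0.516, 0.481, 0.519]
ft_force: [-0.5, -0.5, -0.8]
grip_width: 0.0472
```

apply_moves(targets=[0, -0.06, -0.05, 0.25, 0, 0, 0.55, 0, -0.13, -0.1, 0.5, 0, 0, 0.55, 0, -0.2, -0.15, 0.75, 0, 0, 0.55, 0, -0.266, -0.216, 1, 0, 0, 0.55, 0, -0.266, -0.216, 1, 0, 0, 0.55])

```text
clock: 10.32
eef_pos: [0.4733, 0.0479, 0.0638]
tool_rot: [-0.338, 0.62, 0.336, 0.623]
ft_force: [0.7, 0.1, 0.3]
grip_width: 0.0471
```

apply_moves(targets=[0, 0, 0, 0.25, 0, 0, 0.55, 0, 0, 0, 0.5, 0, 0, 0.55, 0, 0, 0, 0.75, 0, 0, 0.55, 0, 0, 0, 1, 0, 0, 0.55, 0, 0, 0, 1, 0, 0, 0.55])

```text
clock: 10.73
eef_pos: [0.4694, 0.0503, 0.0634]
tool_rot: [-0.175, 0.685, 0.175, 0.685]
ft_force: [0.0, 0.4, -0.9]
grip_width: 0.047
```

apply_moves(targets=[0, 0, 0, 0.25, 0, 0, 0.55, 0, 0, 0, 0.5, 0, 0, 0.55, 0, 0, 0, 0.75, 0, 0, 0.55, 0, 0, 0, 1, 0, 0, 0.55, 0, 0, 0, 1, 0, 0, 0.55, 0, 0, 0, 1, 0, 0, 0.55])

```text
clock: 11.23
eef_pos: [0.4698, 0.0503, 0.0637]
tool_rot: [-0.002, 0.707, 0.002, 0.707]
ft_force: [-0.5, -0.1, -1.2]
grip_width: 0.0468
```

```bash
python3 - <<'E'
from workcell import bot
from scipy.spatial.transform import Rotation as R
from h import *
o=bot.get_obs();print(o['clock'],o['eef_pos'],o['joint_pos']);print(R.from_quat(o['tool_rot']).as_matrix().round(3))
for n in("scene",):
    p,d=bot.camera(n);np.savez(f'{n}8.npz',p=p,d=d,**bot.camera_params(n))
s=load('scene8.npz')
crop(s,240,150,400,280,5,'pics/s8.png')
P=np.array([proj(s,(.4695+.045*np.cos(a),-.022+.045*np.sin(a),h)) for a in np.linspace(0,6.28,60) for h in(0,.017)])
P=(P-[240,150]+.4)*5;print(P.min(0),P.max(0))
E
```

```text
11.2333 [0.46977963 0.0502626  0.0637157 ] [ 1.06670597e-01  3.33913664e-01 -3.40438222e-01  8.96289136e-01
 -1.31080929e-04  1.67133502e+00]
[[ 0.    -0.006  1.   ]
 [-0.     1.     0.006]
 [-1.    -0.     0.   ]]
[276.3588642  475.99334311] [445.79774407 634.36325489]
```

View pics/s8.png

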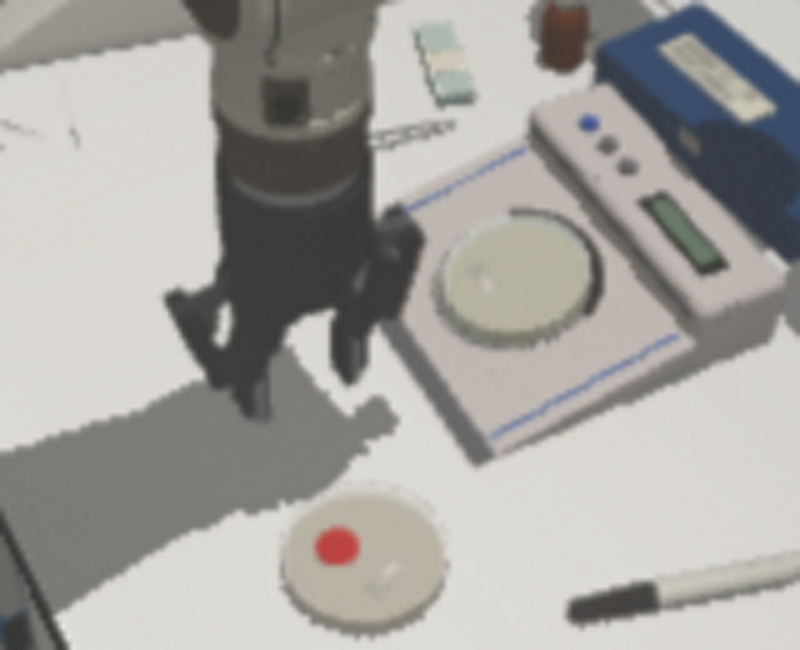

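apply_moves(targets=[0.1, 0, 0, 0, 0, 0, 0.55, 0.2, 0, 0, 0, 0, 0, 0.55, 0.23, -0.03, 0, 0, 0, 0, 0.55, 0.23, -0.06, 0, 0, 0, 0, 0.55, 0.23, -0.09, 0, 0, 0, 0, 0.55, 0.23, -0.12, -0.01, 0, 0, 0, 0.55, 0.23, -0.155, -0.023, 0, 0, 0, 0.55, 0.23, -0.19, -0.037, 0, 0, 0, 0.55, 0.23, -0.225, -0.05, 0, 0, 0, 0.55, 0.23, -0.26, -0.063, 0, 0, 0, 0.55, 0.23, -0.295, -0.077, 0, 0, 0, 0.55, 0.23, -0.33, -0.09, 0, 0, 0, 0.55])

```text
clock: 12.28
eef_pos: [0.4475, -0.0333, 0.0067]
tool_rot: [0.0, 0.707, -0.0, 0.707]
ft_force: [0.7, 0.9, -0.3]
grip_width: 0.0469
```

```bash
cat > look.py <<'E'
import sys
from workcell import bot
from h import *
k=sys.argv[1]
o=bot.get_obs();print(o['clock'],o['eef_pos'],o['ft_force'])
p,d=bot.camera('scene');np.savez(f'scene{k}.npz',p=p,d=d,**bot.camera_params('scene'))
s=load(f'scene{k}.npz')
crop(s,260,230,420,370,4.6,f'pics/s{k}.png')
E
python3 look.py 9
```

```text
12.2833 [ 0.4474694  -0.03334466  0.00668607] [ 0.69411192  0.90487897 -0.27174396]
```

View pics/s9.png

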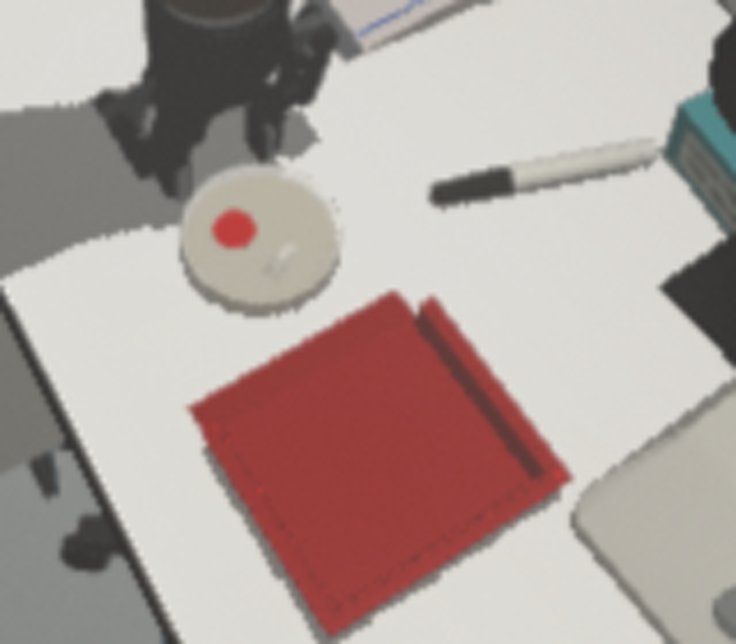

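apply_moves(targets=[0, -0.037, -0.015, 0, 0, 0, 0.55, 0, -0.073, -0.03, 0, 0, 0, 0.55, 0, -0.11, -0.046, 0, 0, 0, 0.55, 0, -0.145, -0.046, 0, 0, 0, 0.55, 0, -0.18, -0.045, 0, 0, 0, 0.55, -0.003, -0.215, -0.044, 0, 0, 0, 0.55, -0.006, -0.25, -0.043, 0, 0, 0, 0.55, -0.01, -0.285, -0.042, 0, 0, 0, 0.55, -0.013, -0.32, -0.041, 0, 0, 0, 0.55, -0.013, -0.355, -0.04, 0, 0, 0, 0.55, -0.013, -0.39, -0.039, 0, 0, 0, 0.55])

```text
clock: 13.25
eef_pos: [0.4382, -0.1308, 0.0098]
tool_rot: [0.0, 0.707, -0.0, 0.707]
ft_force: [0.9, 0.5, 0.3]
grip_width: 0.0473
```

```bash
python3 look.py 10
```

```text
13.25 [ 0.43818902 -0.13083766  0.0097644 ] [0.90324249 0.49283463 0.29042441]
```

View pics/s10.png

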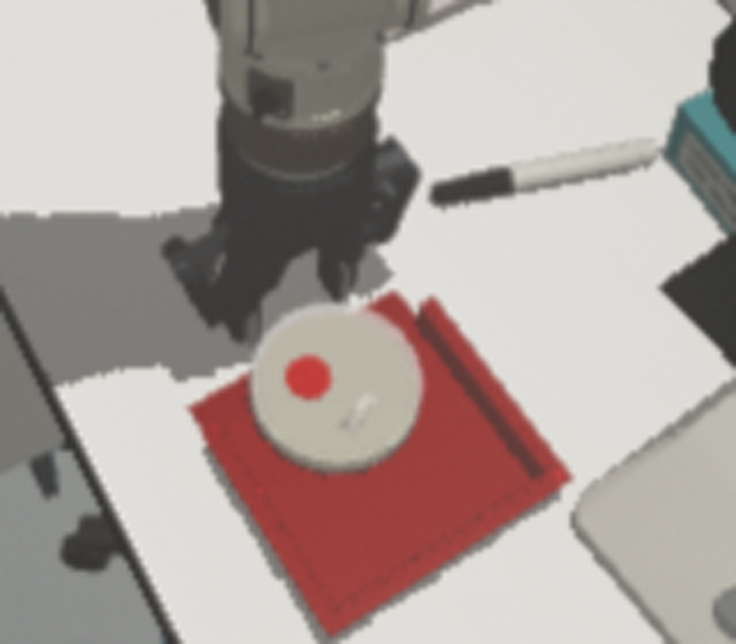

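apply_moves(targets=[0, -0.03, 0.001, 0, 0, 0, 0.55, 0, -0.06, 0.002, 0, 0, 0, 0.55, 0, -0.09, 0.004, 0, 0, 0, 0.55, 0, -0.12, 0.005, 0, 0, 0, 0.55, 0, -0.15, 0.006, 0, 0, 0, 0.55, 0, -0.17, 0.007, 0, 0, 0, 0.55, 0, -0.18, 0.007, 0, 0, 0, 0.55, 0, -0.18, 0.007, 0, 0, 0, 0.55])

```text
clock: 13.97
eef_pos: [0.4399, -0.1756, 0.0097]
tool_rot: [0.0, 0.707, -0.0, 0.707]
ft_force: [0.1, 0.1, -0.7]
grip_width: 0.0468
```

apply_moves(targets=[0, 0.05, 0, 0, 0, 0, 0.55, -0.05, 0.2, 0, 0, 0, 0, 0.55, -0.2, 0.35, 0, 0, 0, 0, 0.55, -0.4, 0.5, 0, 0, 0, 0, 0.55, -0.5, 0.65, 0, 0, 0, 0, 0.55, -0.5, 0.8, 0, 0, 0, 0, 0.55, -0.5, 0.95, 0, 0, 0, 0, 0.55, -0.5, 1, 0, 0, 0, 0, 0.55, -0.5, 1, 0, 0, 0, 0, 0.55])

```text
clock: 14.72
eef_pos: [0.4398, 0.0813, 0.136]
tool_rot: [-0.002, 0.706, 0.004, 0.708]
ft_force: [0.5, -0.6, 0.3]
grip_width: 0.0469
```

```bash
python3 look.py 11; python3 - <<'E'
from workcell import bot
from h import *
p,d=bot.camera('top');np.savez('top11.npz',p=p,d=d,**bot.camera_params('top'))
t=load('top11.npz');crop(t,200,130,480,310,2.8,'pics/t11.png')
E
```

```text
14.7167 [0.4397974  0.08133214 0.13598371] [ 0.51896471 -0.58794821  0.32889014]
```

View pics/s11.png

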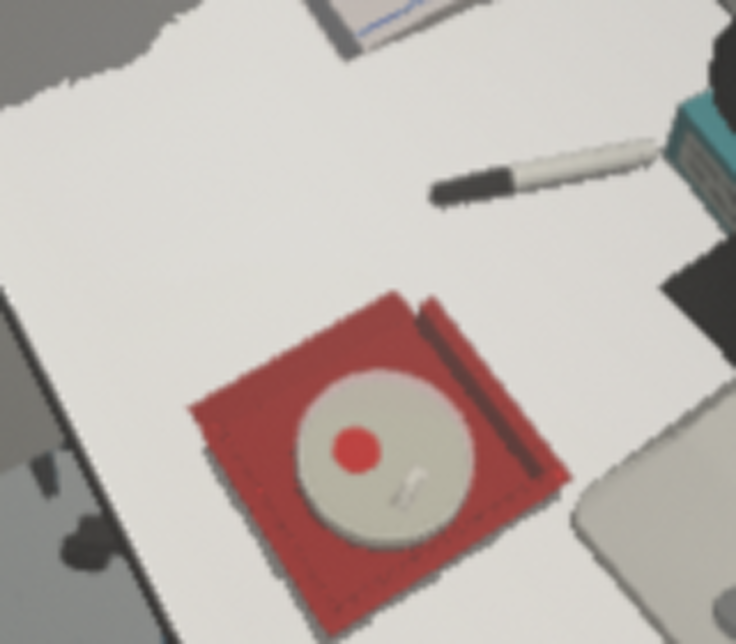

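View pics/t11.png

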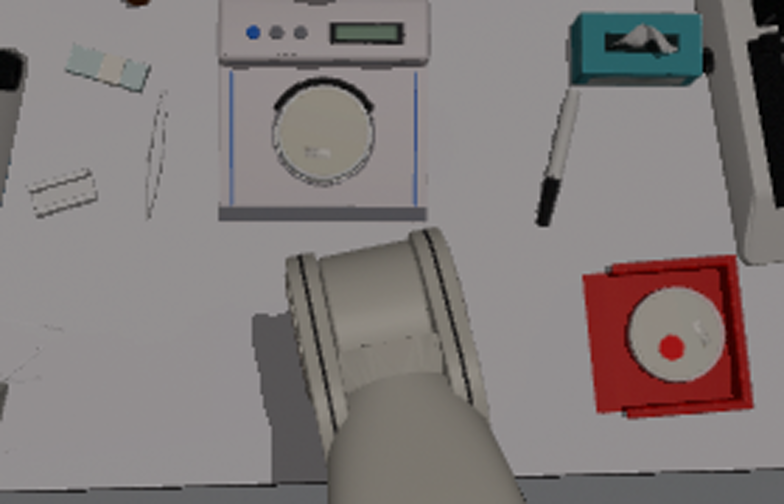

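```bash
python3 - <<'E'
from h import *
t=load('top11.npz')
T=lambda u,v:(200+u/2.8-.32,130+v/2.8-.32)
for c in[(628,335),(726,335),(677,287),(677,383)]:print(w(t,*T(*c),.015))
C=w(t,*T(676.5,335),.018);print(C)
P=np.array([w(t,u,v) for u in range(425,460) for v in range(232,270)])
P=P[np.hypot(P[:,0]-C[0],P[:,1]-C[1])<.036]
A=np.c_[P[:,:2]-C[:2],np.ones(len(P))];c=np.linalg.lstsq(A,P[:,2],rcond=None)[0];print(c,len(P),np.std(P[:,2]-A@c))
E
```

```text
[ 0.44029445 -0.17867372  0.015     ]
[ 0.43764319 -0.2712419   0.015     ]
[ 0.48420908 -0.22769347  0.015     ]
[ 0.39412357 -0.22222661  0.015     ]
[ 0.43891704 -0.22369494  0.018     ]
[-0.00243662  0.01277503  0.01951475] 589 0.0025477427085260043
```

```bash
python3 -c "
from workcell import bot
print(bot.get_obs()['joint_vel'].round(3));print(bot.job_done())"
```

```text
[-0.056  0.007 -0.013  0.003 -0.006 -0.004]
the job is handed in; nothing more can be done
None
```

Both plates are where you asked, lid side up, and the job is handed in at about 15 s of the 72 s allowed. I moved the plain plate first: sideways into line with the counter, then up the slope into the recess. Then I pushed the red-dot reject through the open side of the tray. The arm was lifted clear of everything at the end.

What the last checks showed:
- **Plain plate:** the lid is tilted about 11.4° against the panel's 12°. It stands 29 mm above the worktop; about 30 mm is expected if seated and about 35 mm if still riding on the panel. The last push against the bumper registered about 5 N.
- **Reject:** the centre is about 78 mm behind the tray mouth, so the rear rim is about 13 mm past the bevel. The lid is at 19.5 mm (20 mm expected), with an apparent tilt of 0.7°, which I put down to depth noise.
- **Other things:** the forceps, slide stack, tube cradle, pen and wipe pack look unmoved in the last top picture. The timer was partly out of that crop, but the arm did not go near it after the first approach.

No check failed. The two cameras differed by a few millimetres on some edges, up to about 11 mm at the counter nose; I used the top camera for distances.

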